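Shim the short foot of the tea riser by feel

TASK

The tea riser is short on one foot: the levelling foot at its far left corner, seen from the robot, hangs just clear of the cabinet top. Take the wooden taper wedge by its handle block, keep it flat on the cabinet top, and slide its thin end under that foot until you feel it take up the gap: it must bear snugly, but must not jack the riser up. Then let go and leave it wedged there, with the caddy, the cup and the spoon rest undisturbed.

Things in the scene. Friction and masses are not known exactly. Their poses are not given: they have to be found in the camera images.
- riser: small four-legged wooden bench, 156 mm deep (x), 282 wide (y), top 100 mm up; legs 22 mm square centred at x +-65, y +-130, outside the board ends. Origin on the cabinet top under the board's centre; x points away from the robot, y left, z up. It cannot slide, only tip about its right-hand feet (y -130) on a fixed cork strip; 7 to 9.5 N up at the short foot lifts its left side
- riser_top (a joint): tilt of the riser about its right-hand feet, rad: 0 standing as found, grows as the left side is lifted (0.001 rad lifts the short foot by 0.26 mm)
- riser_foot (a point): the point on the cabinet top straight below the short far-left foot (riser frame: x +65, y +130 mm, z 0). The foot is a dark rubber ball, 24 mm across, on a steel stud; its lowest point hangs 4 to 12 mm above this point, different each time and not measured. The leg above it ends 40 mm up
- wedge: dark wooden wedge lying flat, 28 mm wide, 90 g. Origin on its underside below the handle block's centre; x points to the thin end, z up. Handle block: x -22 to +22, 28 wide, top 56 mm up, grasped across y. Blade: 14 mm thick to x +60, then tapers evenly to 2 mm at x +160. Slid freely it drags under 1.5 N; once under the foot the push climbs to 5 N in a few mm, at 7 to 18 N the riser lifts
- wedge_tip (a point): middle of the thin edge of the wedge on its underside, wedge x = +160 mm
- caddy: lidded ceramic tea caddy standing on the riser, 80 mm diameter, 117 mm high, origin centre of its underside; 0.35 to 0.65 kg
- cup: ceramic teacup on the right half of the riser, 60 mm diameter, 50 mm high, origin centre of its underside
- spoon_rest: stainless steel spoon rest, shallow dish 170 x 80 mm, 16 mm high, origin centre of its underside
Things that resemble listed ones, but are neither listed nor needed, are in the scene too. Several things have the shape of the wedge; the one meant has the colours described above.

How it is judged:
On the way, in this order (a step that is already met when the one before it is completed fails the run):
1. The wedge is held between the fingers (contact force between the fingers and wedge above 2 N), for 0.2 s.
2. Still held, the wedge bears on the short foot (contact force between the fingers and wedge above 2 N and contact force between wedge and riser above 1 N and x of riser_foot in the frame of wedge between 0.055 and 0.158 m), for 0.1 s.
At the end, for the whole second after the job is handed in: The released wedge lies flat (0.06 rad, 4 mm) and still on the cabinet top, the short foot over its taper (55 to 158 mm ahead of the wedge's origin, within 14 mm of its centre line) and bearing on it with over 1 N, the foot raised by at most 0.8 mm (riser tilt under 0.0031 rad) (contact force between wedge and riser above 1 N and x of riser_foot in the frame of wedge between 0.055 and 0.158 m and y of riser_foot in the frame of wedge between -0.014 and 0.014 m and value of joint riser_top below 0.0031 rad and angle between wedge's own z axis and vertical below 0.06 rad and height (world z) of wedge below 0.004 m and linear speed of wedge below 0.01 m/s); the robot touches nothing.
It fails at once if The riser is jacked up: its short foot raised by more than 2 mm (0.0077 rad) (value of joint riser_top above 0.0077 rad).
It fails at once if The wedge is forced against the riser with more than 20 N (contact force between wedge and riser above 20 N).
It fails at once if The caddy or the cup is moved by more than 20 mm or tipped (distance of any of caddy, cup from where it was at the start of the episode above 0.02 m or angle between any of caddy, cup's own z axis and vertical above 0.2 rad).
It fails at once if The spoon rest is moved by more than 20 mm or tipped (distance of spoon_rest from where it was at the start of the episode above 0.02 m or angle between spoon_rest's own z axis and vertical above 0.2 rad).
It also fails if it takes over 58 s, if anything falls off the work surface, if the arm or the gripper's body presses on something with over 40 N, if the wrist force passes 120 N, or if a joint passes its speed limit or range.

ROBOT

A 6-joint arm with a two-finger parallel gripper is mounted at the origin on the work surface. World frame = base frame: x ahead of the robot, y to its left, z up, the work surface at z = 0. Lengths are in m, angles in rad, forces in N, time in s.
With the tool pointing down it reaches from about 0.25 to 0.775 m from the base axis. Payload 8.9 kg.
Tool frame: the origin (TCP) lies on the centre line of the jaws, within the pads' length; the fingertips stand 19 mm ahead of it and the grasp point (between the pads) is the TCP (arm.tcp_to_tips is the distance from the TCP to the fingertips, in m); z points along the fingers, x is the direction in which the jaws open and shut, and the axes are right-handed (so a half turn about z gives the same grasp; the last joint's range is limited). The gripper opens to 85 mm and grips with 20 to 120 N. Pads are 22 mm wide; open, the fingers measure 114 mm over their backs; the gripper's body (76 mm by 85 mm) begins 54 mm behind the grasp point. The pads swing forward as they close: fully open they stand 13 mm farther back than shut.
Start: joints at [1.192, 0.291, -0.153, 1.127, 0, 1.431], TCP at [0.125, 0.51, 0.25] pointing down, gripper open.
Joint ranges: [-2.52, 2.52], [-0.91, 1.74], [-1.3, 1.37], [-1.96, 2.02], [-1.52, 1.47], [-3.14, 3.14]. Speed limits (rad/s): [2.22, 2.22, 2.79, 3.14, 3.14, 3.14].

INTERFACE

Orientations are given as a unit quaternion [x, y, z, w].
In Python, from bench import arm gives the robot as it stands. The module is installed in compiled form; this text tells all that it offers.
- The arm moves only by the tool servo_tool, never from a script. Its argument "series" is a list of rows, each a list of 5 numbers: the shift along the world's x, y, z in mm, then the turn about the world's z in rad, then the finger opening in mm, from 0 to 85.4. In form: [[dx, dy, dz, yaw, hand], ...]. A call has 1 to 12 rows; each row shifts and turns the commanded pose from where the row before left it; what a row does not reach is not made up. A row lasts 1/12 s, in which the tool goes at most 41.7 mm and 7.16 degrees, less where a joint would pass 70% of its speed; a pose out of reach is approached as far as the arm can. A call is refused whole if a number of a shift passes 41.7 or a number of a turn 0.125, either way. A call with a gripper value outside its range is refused whole. The fingers move at their own pace and stop on an object; "grip_force" is the grip in N (left out, the last holds). Time passes only in rows, so rows that do not move let the fingers close. It gives the time, the measured TCP pose, the force and the opening at its end, in the units of the state.
- arm.read_state(): the state, without advancing time (a new reading comes with each control period).
- arm.get_image(name): name is "scene" or "top" or "wrist"; returns the picture (420x560x3 uint8, blue, green, red); there is no depth.
- arm.camera_info(name): a dict with "intrinsics" (3x3 intrinsics, pixels), "eye" and "attitude" of the camera in the world; the wrist camera has in their place "hand_eye" (4x4, takes a point from camera to tool coordinates, whose origin is the TCP and whose axes are the tool frame's). Camera axes: x right, y down, z forward; pixel columns grow to the right and rows downward; lengths in m; the calibration is good to about 2 mm. A picture is of the moment at which its call begins: read the wrist's pose just before it. camera_info takes no time and is no camera call.
- arm.sign_off(): hands the job in, once; it reports no verdict.
The state is a dict: "t": time; "q": joint angles; "joint_velocities": joint speeds; "tau": joint torques, N m; "tool_pos": TCP position; "tool_rot": TCP orientation; "wrist_force": force on the tool from outside, world axes, zero at the start; "moment": the same for the moment, N m; "grip_width": opening from 0.0 (shut) to 1.0 (fully open).
Only numpy, scipy, OpenCV 4.12 (cv2) and the standard library are available. Lean on these libraries where they do the work, as an engineer would, in place of code of your own. Each camera call takes 0.05 s, during which the arm holds its last target. There are 200 camera calls.

## Working session

There is one attempt and no reset: what is moved stays moved. The work goes in short steps, Python scripts to look and compute and a tool call to move; the robot and the scene stay as the last step left them, time stands still between calls to the robot, and variables do not carry over. Pictures are saved under pics/ and viewed, about 8 in all and at most 12, crops included, and the job is handed in when it is done.

Besides the shell and the picture viewer there is one more tool, called after "Call:" as a command line: name --pt "numbers of a row" for each row, then --argument value for the rest. servo_tool: Moves the arm, as the interface text tells. Its arguments: {"type":"object","properties":{"series":{"type":"array"},"grip_force":{"type":"number"}},"required":["series"]}

```bash
mkdir -p pics
python3 - <<'E'
from bench import arm
import cv2,json
for n in("scene","top"):
    cv2.imwrite(f"pics/{n}0.png",arm.get_image(n)); print(n,arm.camera_info(n))
print(arm.camera_info("wrist")); print(arm.read_state())
E
```

```text
scene {'intrinsics': array([[480.61012238,   0.        , 283.21413923],
       [  0.        , 480.61012238, 215.20810124],
       [  0.        ,   0.        ,   1.        ]]), 'eye': array([1.43193143, 0.21837978, 0.71467138]), 'attitude': array([ 0.58523077,  0.65820254, -0.35848018, -0.30946133])}
top {'intrinsics': array([[423.29537529,   0.        , 282.1373555 ],
       [  0.        , 423.29537529, 212.43936677],
       [  0.        ,   0.        ,   1.        ]]), 'eye': array([0.43324066, 0.08261216, 1.27629136]), 'attitude': array([ 0.71028918, -0.70345043,  0.01355146, -0.02152059])}
{'intrinsics': array([[339.29911015,   0.        , 275.88291005],
       [  0.        , 339.29911015, 203.60724873],
       [  0.        ,   0.        ,   1.        ]]), 'hand_eye': array([[ 9.99999850e-01,  1.56705710e-04,  5.24279552e-04,
        -3.12988358e-04],
       [-3.16911149e-04,  9.46931797e-01,  3.21434398e-01,
        -8.30036604e-02],
       [-4.46086372e-04, -3.21434516e-01,  9.46931704e-01,
        -1.24782394e-01],
       [ 0.00000000e+00,  0.00000000e+00,  0.00000000e+00,
         1.00000000e+00]])}
{'t': 0.1, 'q': array([ 1.19168094e+00,  2.91185518e-01, -1.54041668e-01,  1.12669260e+00,
        2.31197673e-05,  1.43151366e+00]), 'joint_velocities': array([-4.42961153e-04, -8.68513766e-05,  2.43867157e-03, -4.12030756e-04,
       -5.91494690e-04, -1.67352450e-03]), 'tau': array([ 1.28732150e-03, -5.37977886e+01,  3.31917715e+01,  9.33619158e-03,
       -2.07055273e-04,  1.26308504e-05]), 'tool_pos': array([0.12455426, 0.50963959, 0.24981311]), 'tool_rot': array([ 7.86619274e-01,  6.17438095e-01, -4.91544433e-04,  2.72131817e-04]), 'wrist_force': array([ 0.25481427, -0.01312481, -0.57398352]), 'moment': array([0.0214093 , 0.01636598, 0.03836455]), 'grip_width': 0.9993590083551037}
```

View pics/scene0.png

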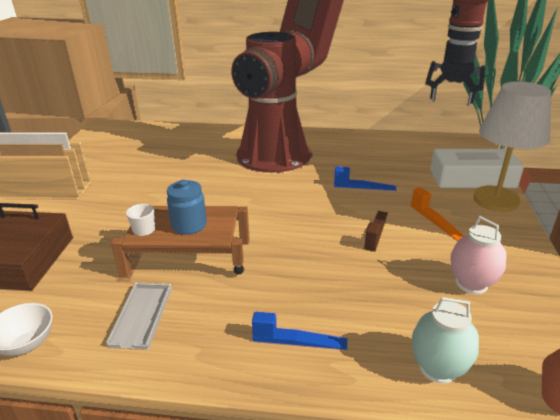

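View pics/top0.png

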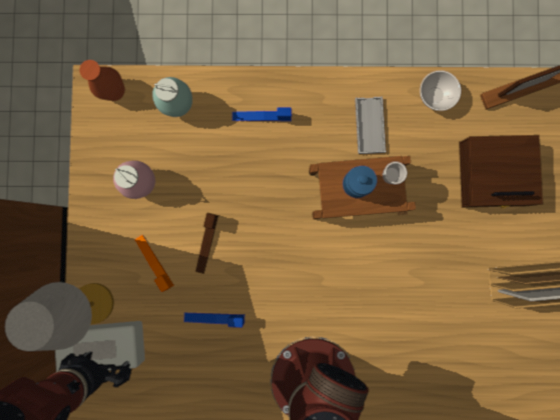

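```bash
cat > h.py <<'E'
import numpy as np
from scipy.spatial.transform import Rotation as R
from bench import arm
def ray(n,uv,s=None):
    c=arm.camera_info(n)
    d=np.linalg.inv(c["intrinsics"])@[uv[0],uv[1],1]
    if n=="wrist":
        T=np.array(c["hand_eye"]); Rt=R.from_quat(s["tool_rot"]).as_matrix()
        return np.array(s["tool_pos"])+Rt@T[:3,3], Rt@T[:3,:3]@d
    return np.array(c["eye"]),R.from_quat(c["attitude"]).as_matrix()@d
def onz(n,uv,z,s=None):
    e,d=ray(n,uv,s); return (e+d*(z-e[2])/d[2]).round(4)
def px(n,P,s=None):
    c=arm.camera_info(n)
    if n=="wrist":
        T=np.array(c["hand_eye"]);Rt=R.from_quat(s["tool_rot"]).as_matrix()
        A=Rt@T[:3,:3];e=np.array(s["tool_pos"])+Rt@T[:3,3]
    else: A=R.from_quat(c["attitude"]).as_matrix();e=c["eye"]
    v=c["intrinsics"]@(A.T@(np.array(P)-e)); return (v[:2]/v[2]).round(1)
E
python3 - <<'E'
import cv2,numpy as np
t=cv2.imread("pics/top0.png");s=cv2.imread("pics/scene0.png")
a=cv2.resize(t[200:284,180:240],None,fx=7,fy=7,interpolation=2)[:588]
b=cv2.resize(t[150:225,305:420],None,fx=3.2,fy=3.2,interpolation=2)
c=cv2.resize(s[195:290,105:255],None,fx=2.4,fy=2.4,interpolation=2)
o=np.zeros((588,800,3),np.uint8);o[:a.shape[0],:420]=a;o[:b.shape[0],425:425+b.shape[1]]=b;o[260:260+c.shape[0],425:425+c.shape[1]]=c
cv2.imwrite("pics/c1.png",o)
E
```

```text
(no output)
```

View pics/c1.png

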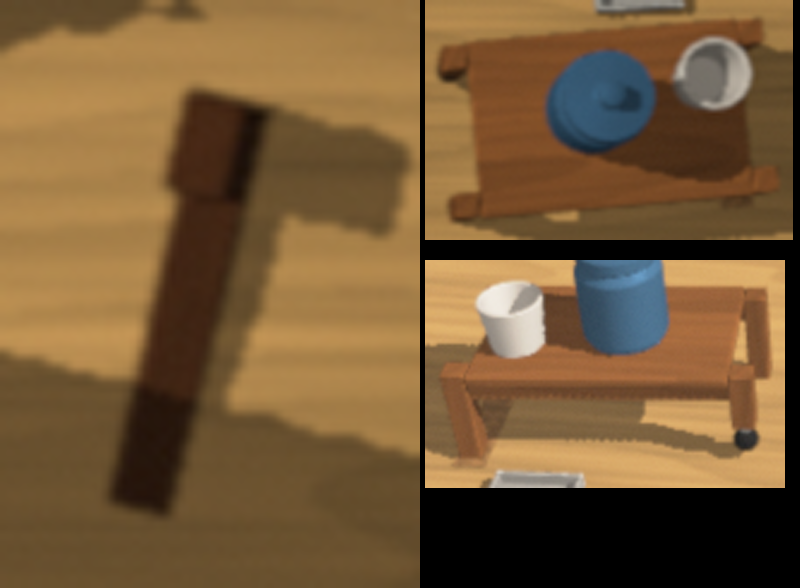

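Run:
```python
from h import *
h=onz("top",(209.6,220.4),.056);t=onz("top",(200.1,272.3),.002)
print("h",h,"t",t,np.linalg.norm((t-h)[:2]),np.degrees(np.arctan2(*(t-h)[1::-1])))
L=[onz("top",p,.1) for p in((314.4,166.2),(317.2,214.4),(406.2,160),(411.6,205.9))]
print(L,np.linalg.norm(L[0]-L[1]),np.linalg.norm(L[0]-L[2]))
b=np.array([[65,130],[-65,130],[65,-130],[-65,-130]])/1e3
P=np.array(L)[:,:2];c=P.mean(0)
u,_,v=np.linalg.svd(b.T@(P-c));Q=(v.T@u.T)
print("c",c,"yaw",np.degrees(np.arctan2(Q[1,0],Q[0,0])),"foot",c+Q@b[0],"res",(P-c-b@Q.T).round(4))
for z in(.016,.02,.024): print(onz("scene",(238.75,269.2),z))
s=arm.read_state();print(R.from_quat(s["tool_rot"]).as_matrix().round(3))
```

```text
h [0.4688 0.306  0.056 ] t [0.3143 0.3416 0.002 ] 0.1585484468545813 167.02434366012108
[array([0.6218, 0.0073, 0.1   ]), array([ 0.487 , -0.0013,  0.1   ]), array([ 0.6413, -0.2486,  0.1   ]), array([ 0.5131, -0.263 ,  0.1   ])] 0.13507405376311177 0.2566418905790712
c [ 0.5658 -0.1264] yaw 5.027251678360487 foot [0.61915811 0.00879583] res [[ 0.0026 -0.0015]
 [-0.0027  0.0013]
 [-0.0006  0.0016]
 [ 0.0007 -0.0014]]
[0.614  0.0069 0.016 ]
[0.6187 0.0081 0.02  ]
[0.6234 0.0093 0.024 ]
[[ 0.238  0.971 -0.   ]
 [ 0.971 -0.238 -0.001]
 [-0.001 -0.    -1.   ]]
```

Call:
servo_tool --pt "34.4 -20.4 -9 0.014 85" --pt "34.4 -20.4 -9 0 85" --pt "34.4 -20.4 -9 0 85" --pt "34.4 -20.4 -9 0 85" --pt "34.4 -20.4 -9 0 85" --pt "34.4 -20.4 -9 0 85" --pt "34.4 -20.4 -9 0 85" --pt "34.4 -20.4 -9 0 85" --pt "34.4 -20.4 -9 0 85" --pt "34.4 -20.4 -9 0 85" --pt "0 0 0 0 85" --pt "0 0 0 0 85"

```text
t: 1.1
tool_pos: [0.4697, 0.3044, 0.1592]
tool_rot: [0.783, 0.622, -0.001, -0.0]
wrist_force: [-0.2, 0.1, 0.2]
grip_width: 0.992
```

Run:
```python
from h import *
import cv2
s=arm.read_state();cv2.imwrite("pics/w1.png",arm.get_image("wrist"))
import pickle;pickle.dump(s,open("s1.pkl","wb"))
print(s["tool_pos"],R.from_quat(s["tool_rot"]).as_matrix()[:,0],s["wrist_force"],px("wrist",(.4688,.306,.056),s))
```

```text
[0.46971435 0.30435633 0.15917173] [ 0.22727843  0.97382917 -0.00112174] [-0.17723058  0.12569517  0.24607286] [278.3 209.6]
```

View pics/w1.png

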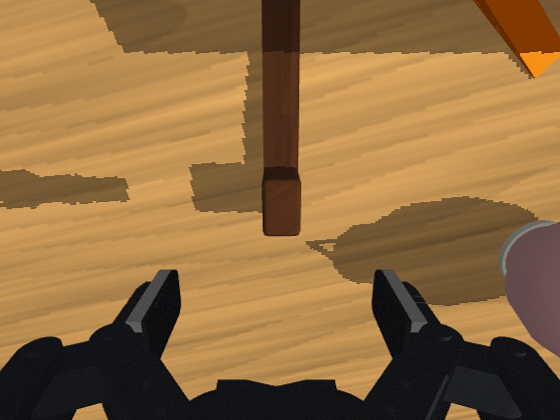

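Call:
servo_tool --pt "-1 2 -31 0 85" --pt "-1 2 -31 0 85" --pt "0 0 -31 0 85" --pt "0 0 -30 0 85" --pt "0 0 0 0 85" --pt "0 0 0 0 22" --pt "0 0 0 0 22" --pt "0 0 0 0 22" --pt "0 0 0 0 22" --pt "0 0 0 0 22" --pt "0 0 0 0 22" --pt "0 0 0 0 22" --grip_force 30

```text
t: 2.15
tool_pos: [0.4677, 0.3105, 0.039]
tool_rot: [0.782, 0.623, 0.001, 0.0]
wrist_force: [-1.2, -0.0, 8.7]
grip_width: 0.322
```

Call:
servo_tool --pt "0 0 5 0 22" --pt "0 0 5 0 22" --pt "8.5 -7.4 0 0.11 22" --pt "8.5 -7.4 0 0.11 22" --pt "8.5 -7.4 0 0.11 22" --pt "8.5 -7.4 0 0.11 22" --pt "8.5 -7.4 0 0.11 22" --pt "8.5 -7.4 0 0.11 22" --pt "8.5 -7.4 0 0.11 22" --pt "8.5 -7.4 0 0.11 22" --pt "8.5 -7.4 0 0.11 22" --pt "0 0 0 0 22"

```text
t: 3.15
tool_pos: [0.545, 0.2423, 0.048]
tool_rot: [0.391, 0.92, 0.0, 0.001]
wrist_force: [0.9, -0.6, -0.9]
grip_width: 0.327
```

Call:
servo_tool --pt "8.5 -7.4 0 0.11 22" --pt "8.5 -7.4 0 0.11 22" --pt "8.5 -7.4 0 0.11 22" --pt "8.5 -7.4 0 0.11 22" --pt "8.5 -7.4 0 0.11 22" --pt "8.5 -7.4 0 0.11 22" --pt "8.5 -7.4 0 0.11 22" --pt "0 0 0 0.11 22" --pt "0 0 0 0 22" --pt "0 0 0 0 22"

```text
t: 3.98
tool_pos: [0.6022, 0.1919, 0.0475]
tool_rot: [-0.034, 0.999, 0.0, -0.0]
wrist_force: [0.5, 0.2, -1.5]
grip_width: 0.327
```

```bash
cat > look.py <<'E'
from h import *
import cv2,sys
s=arm.read_state();k=sys.argv[1]
cv2.imwrite(f"pics/w{k}.png",arm.get_image("wrist"))
a=arm.get_image("scene");cv2.imwrite(f"pics/s{k}.png",a)
w=cv2.imread(f"pics/w{k}.png")
T=arm.get_image("top");cv2.imwrite(f"pics/t{k}.png",T)
o=np.zeros((600,800,3),np.uint8)
o[:300,:400]=cv2.resize(w,(400,300))
o[:300,400:]=cv2.resize(T[150:225,240:340],(400,300),interpolation=2)
o[300:]=cv2.resize(a[200:305,190:470],(800,300),interpolation=2)
cv2.imwrite(f"pics/m{k}.png",o)
X=R.from_quat(s["tool_rot"]).as_matrix()[:,0]
print(s["t"],s["tool_pos"].round(4),np.degrees(np.arctan2(X[1],X[0])).round(2),s["wrist_force"].round(2),s["moment"].round(2),s["grip_width"])
E
python3 look.py 2
```

```text
3.9833 [0.6022 0.1919 0.0475] -176.13 [ 0.52  0.15 -1.54] [ 0.01  0.04 -0.04] 0.32736486943099247
```

View pics/m2.png

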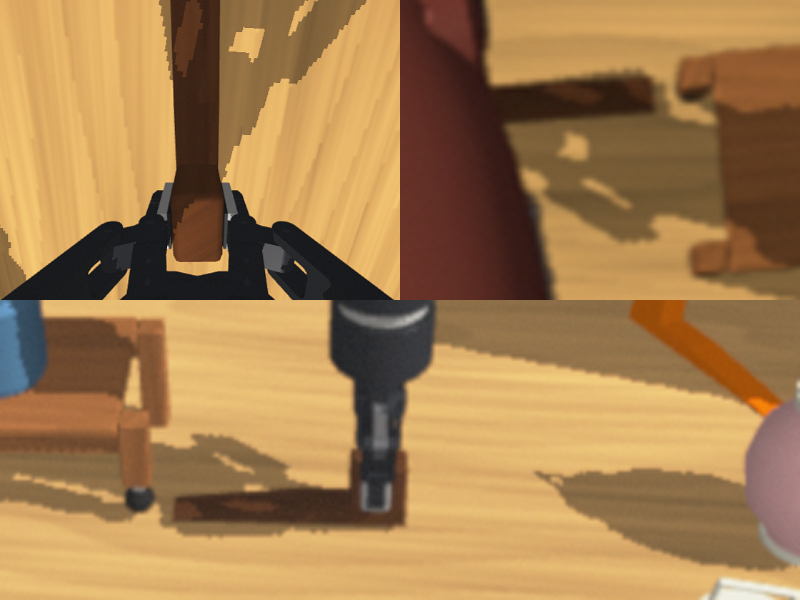

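Run:
```python
from h import *
print(onz("top",(303.75,173.25),.011), onz("scene",(190+175/800*280,200+(510-300)*.35),.011))
# ball: crop (138,499)
for z in(.018,.022): print(onz("scene",(190+138*.35,200+199*.35),z))
```

```text
[0.6145 0.0334 0.011 ] [0.6199 0.0363 0.011 ]
[0.618  0.0068 0.018 ]
[0.6227 0.008  0.022 ]
```

Call:
servo_tool --pt "1 0 -4 0 22" --pt "1 0 -4 0 22" --pt "0 0 -1 0 22" --pt "0 0 0 0 22" --pt "0 0 0 0 22"

```text
t: 4.55
tool_pos: [0.605, 0.1918, 0.0387]
tool_rot: [-0.036, 0.999, 0.0, 0.0]
wrist_force: [-0.2, -0.0, 6.9]
grip_width: 0.326
```

Call:
servo_tool --pt "0 0 0.7 0 22" --pt "0 0 0 0 22" --pt "0 0 0 0 22" --pt "0.2 -3 0 0 22" --pt "0.2 -3 0 0 22" --pt "0.2 -3 0 0 22" --pt "0 0 0 0 22"

```text
t: 5.13
tool_pos: [0.6052, 0.1818, 0.0388]
tool_rot: [-0.036, 0.999, -0.0, -0.0]
wrist_force: [-0.7, -0.3, -0.5]
grip_width: 0.325
```

Call:
servo_tool --pt "0.3 -4 0 0 22" --pt "0.3 -4 0 0 22" --pt "0.3 -4 0 0 22" --pt "0.3 -4 0 0 22" --pt "0.3 -4 0 0 22" --pt "0.1 -2 0 0 22" --pt "0 0 0 0 22" --pt "0 0 0 0 22"

```text
t: 5.8
tool_pos: [0.6069, 0.1605, 0.039]
tool_rot: [-0.037, 0.999, 0.0, -0.0]
wrist_force: [0.0, 0.3, -0.9]
grip_width: 0.321
```

Call:
servo_tool --pt "0.1 -2 0 0 22" --pt "0.1 -2 0 0 22" --pt "0 0 0 0 22" --pt "0 0 0 0 22"

```text
t: 6.13
tool_pos: [0.6071, 0.1565, 0.039]
tool_rot: [-0.037, 0.999, 0.0, 0.0]
wrist_force: [-0.4, -0.8, -1.0]
grip_width: 0.323
```

Call:
servo_tool --pt "0.1 -2 0 0 22" --pt "0.1 -2 0 0 22" --pt "0 0 0 0 22" --pt "0 0 0 0 22"

```text
t: 6.47
tool_pos: [0.6073, 0.1524, 0.039]
tool_rot: [-0.037, 0.999, 0.0, -0.0]
wrist_force: [0.3, 0.8, -0.9]
grip_width: 0.324
```

Call:
servo_tool --pt "0 0 -0.3 0 22" --pt "0 0 0 0 22"

```text
t: 6.63
tool_pos: [0.6073, 0.1526, 0.0388]
tool_rot: [-0.037, 0.999, -0.0, 0.0]
wrist_force: [0.5, -0.7, -0.1]
grip_width: 0.323
```

```bash
python3 look.py 3
python3 - <<'E'
import cv2,numpy as np
a=cv2.imread("pics/s3.png");t=cv2.imread("pics/t3.png")
o=np.zeros((600,800,3),np.uint8)
o[:300]=cv2.resize(a[230:305,210:410],(800,300),interpolation=2)
o[300:,:400]=cv2.resize(t[150:225,240:340],(400,300),interpolation=2)
cv2.imwrite("pics/n3.png",o)
E
```

```text
6.6333 [0.6073 0.1526 0.0388] -175.79 [ 0.55 -0.72 -0.05] [-0.07 -0.01  0.01] 0.32310638489052396
```

View pics/n3.png

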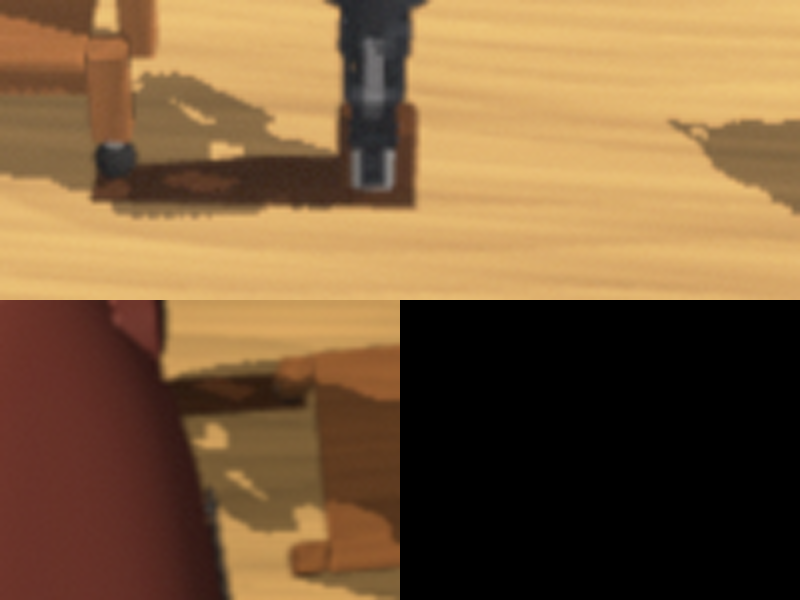

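Run:
```python
from h import *
print(onz("scene",(233.75,280.2),0.001),onz("scene",(210+330/4,230+207/4),0.001)) # near bottom edge
print(onz("top",(240+305/4,150+106/4),.003), onz("top",(240+185/4,150+113/4),.014)) # robot-side edge
print([onz("scene",(238.75,269.5),z) for z in(.016,.02,.024)])
```

```text
[ 0.6353 -0.0012  0.001 ] [0.626  0.1301 0.001 ]
[ 0.6061 -0.0047  0.003 ] [0.5986 0.0858 0.014 ]
[array([0.6151, 0.0071, 0.016 ]), array([0.6198, 0.0083, 0.02  ]), array([0.6244, 0.0095, 0.024 ])]
```

Call:
servo_tool --pt "0.1 -2 0 0 22" --pt "0.1 -2 0 0 22" --pt "0.1 -1 0 0 22" --pt "0 0 0 0 22" --pt "0 0 0 0 22"

```text
t: 7.2
tool_pos: [0.6077, 0.1473, 0.0388]
tool_rot: [-0.037, 0.999, -0.0, 0.0]
wrist_force: [-0.2, -0.8, 1.6]
grip_width: 0.325
```

Call:
servo_tool --pt "0.1 -2 0 0 22" --pt "0.1 -2 0 0 22" --pt "0.1 -1 0 0 22" --pt "0 0 0 0 22" --pt "0 0 0 0 22"

```text
t: 7.62
tool_pos: [0.608, 0.1423, 0.0387]
tool_rot: [-0.037, 0.999, -0.0, 0.0]
wrist_force: [0.9, -0.6, 1.0]
grip_width: 0.327
```

Call:
servo_tool --pt "0.1 -2 0 0 22" --pt "0.1 -2 0 0 22" --pt "0.1 -1 0 0 22" --pt "0 0 0 0 22" --pt "0 0 0 0 22"

```text
t: 8.03
tool_pos: [0.6082, 0.1373, 0.0388]
tool_rot: [-0.037, 0.999, -0.0, 0.0]
wrist_force: [0.4, -0.9, 0.7]
grip_width: 0.327
```

Call:
servo_tool --pt "0.1 -2 0 0 22" --pt "0.1 -2 0 0 22" --pt "0.1 -1 0 0 22" --pt "0 0 0 0 22" --pt "0 0 0 0 22"

```text
t: 8.45
tool_pos: [0.6086, 0.1323, 0.0388]
tool_rot: [-0.037, 0.999, -0.0, 0.0]
wrist_force: [0.3, -0.9, 2.4]
grip_width: 0.324
```

Call:
servo_tool --pt "0.1 -2 0 0 22" --pt "0.1 -2 0 0 22" --pt "0 0 0 0 22" --pt "0 0 0 0 22"

```text
t: 8.78
tool_pos: [0.6088, 0.1283, 0.0388]
tool_rot: [-0.037, 0.999, -0.0, 0.0]
wrist_force: [0.4, 0.2, 2.1]
grip_width: 0.322
```

Call:
servo_tool --pt "0.1 -2 0 0 22" --pt "0.1 -2 0 0 22" --pt "0 0 0 0 22" --pt "0 0 0 0 22"

```text
t: 9.12
tool_pos: [0.6089, 0.1243, 0.0388]
tool_rot: [-0.037, 0.999, -0.0, 0.0]
wrist_force: [-0.3, -0.1, 2.5]
grip_width: 0.324
```

Call:
servo_tool --pt "0.1 -2 0 0 22" --pt "0.1 -2 0 0 22" --pt "0 0 0 0 22" --pt "0 0 0 0 22"

```text
t: 9.45
tool_pos: [0.6091, 0.1203, 0.0387]
tool_rot: [-0.037, 0.999, -0.0, 0.0]
wrist_force: [-0.5, -0.5, 2.8]
grip_width: 0.331
```

Call:
servo_tool --pt "0.1 -2 0 0 22" --pt "0.1 -2 0 0 22" --pt "0 0 0 0 22" --pt "0 0 0 0 22"

```text
t: 9.78
tool_pos: [0.6093, 0.1163, 0.0387]
tool_rot: [-0.037, 0.999, -0.0, 0.0]
wrist_force: [-0.5, 0.5, 4.1]
grip_width: 0.323
```

Call:
servo_tool --pt "0.1 -2 0.2 0 22" --pt "0.1 -2 0 0 22" --pt "0 0 0 0 22" --pt "0 0 0 0 22"

```text
t: 10.12
tool_pos: [0.6094, 0.1121, 0.0388]
tool_rot: [-0.036, 0.999, -0.0, -0.0]
wrist_force: [0.0, -1.0, 2.7]
grip_width: 0.328
```

Call:
servo_tool --pt "0.1 -2 0 0 22" --pt "0.1 -2 0 0 22" --pt "0 0 0 0 22" --pt "0 0 0 0 22"

```text
t: 10.45
tool_pos: [0.6096, 0.1082, 0.0388]
tool_rot: [-0.037, 0.999, -0.0, -0.0]
wrist_force: [1.2, -1.1, 0.2]
grip_width: 0.321
```

Call:
servo_tool --pt "0.1 -2 0 0 22" --pt "0.1 -2 0 0 22" --pt "0 0 0 0 22" --pt "0 0 0 0 22"

```text
t: 10.78
tool_pos: [0.6097, 0.1046, 0.0388]
tool_rot: [-0.037, 0.999, 0.0, -0.0]
wrist_force: [-0.1, 1.0, -1.0]
grip_width: 0.325
```

Call:
servo_tool --pt "0.1 -2 0 0 22" --pt "0.1 -2 0 0 22" --pt "0 0 0 0 22" --pt "0 0 0 0 22"

```text
t: 11.12
tool_pos: [0.6099, 0.1012, 0.0388]
tool_rot: [-0.037, 0.999, 0.001, -0.0]
wrist_force: [-0.3, 4.9, -1.9]
grip_width: 0.323
```

Call:
servo_tool --pt "0 0 0 0 22" --pt "0 0 0 0 22" --pt "0 0 0 0 22"

```text
t: 11.37
tool_pos: [0.6099, 0.1012, 0.0388]
tool_rot: [-0.037, 0.999, 0.001, -0.0]
wrist_force: [-0.0, 4.5, -2.2]
grip_width: 0.322
```

Call:
servo_tool --pt "0 -0.5 0 0 22" --pt "0 0 0 0 22" --pt "0 0 0 0 22"

```text
t: 11.62
tool_pos: [0.6099, 0.1011, 0.0388]
tool_rot: [-0.037, 0.999, 0.001, -0.0]
wrist_force: [1.4, 6.8, -0.5]
grip_width: 0.32
```

Call:
servo_tool --pt "0 0 -0.2 0 22" --pt "0 0 0 0 22" --pt "0 0 0 0 22"

```text
t: 11.87
tool_pos: [0.6099, 0.1011, 0.0388]
tool_rot: [-0.037, 0.999, 0.001, -0.0]
wrist_force: [-0.4, 7.0, 0.3]
grip_width: 0.32
```

Call:
servo_tool --pt "0 0 0 0 29" --pt "0 0 0 0 31" --pt "0 0 0 0 36" --pt "0 0 0 0 45" --pt "0 0 0 0 60" --pt "0 0 0 0 60" --pt "0 0 0 0 60"

```text
t: 12.45
tool_pos: [0.6101, 0.1, 0.0387]
tool_rot: [-0.037, 0.999, -0.0, 0.0]
wrist_force: [-0.7, 0.2, 0.0]
grip_width: 0.704
```

```bash
python3 look.py 4
python3 - <<'E'
import cv2,numpy as np
a=cv2.imread("pics/s4.png");w=cv2.imread("pics/w4.png")
o=np.zeros((600,800,3),np.uint8)
o[:300]=cv2.resize(a[230:305,210:410],(800,300),interpolation=2)
o[300:,:400]=cv2.resize(w,(400,300))
cv2.imwrite("pics/n4.png",o)
E
```

```text
12.45 [0.6101 0.1    0.0387] -175.8 [-0.71  0.24  0.01] [-0.   -0.02  0.02] 0.704252749942823
```

View pics/n4.png

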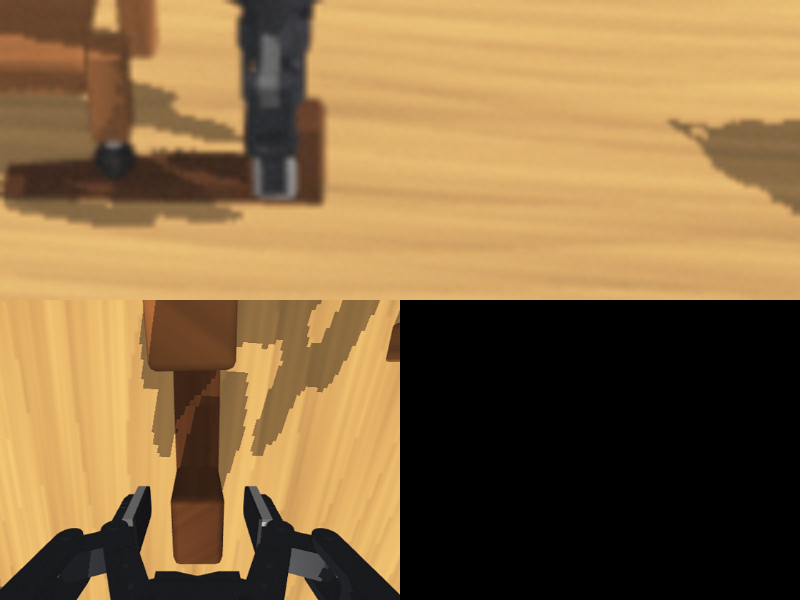

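Call:
servo_tool --pt "0 0 10 0 70" --pt "0 0 20 0 80" --pt "0 5 30 0 85" --pt "0 20 30 0 85" --pt "0 30 20 0 85" --pt "0 35 0 0 85" --pt "-20 35 0 0 85" --pt "-20 35 0 0 85" --pt "0 0 0 0 85" --pt "0 0 0 0 85" --pt "0 0 0 0 85"

```text
t: 13.52
tool_pos: [0.5702, 0.2601, 0.1494]
tool_rot: [-0.037, 0.999, -0.0, 0.0]
wrist_force: [-0.4, -0.1, -0.0]
grip_width: 0.993
```

```bash
python3 look.py 5
python3 - <<'E'
import cv2,numpy as np
from h import *
a=cv2.imread("pics/s5.png");t=cv2.imread("pics/t5.png");s0=cv2.imread("pics/scene0.png");t0=cv2.imread("pics/top0.png")
o=np.zeros((600,800,3),np.uint8)
o[:300]=cv2.resize(a[230:305,205:405],(800,300),interpolation=2)
o[300:,:400]=cv2.resize(t[150:225,240:340],(400,300),interpolation=2)
o[300:,400:]=cv2.resize(a[170:275,100:240],(400,300))
cv2.imwrite("pics/n5.png",o)
# riser left-end motion in scene vs start (subpixel), caddy and cup
for n,A,B,(u0,v0,u1,v1) in(("caddy",s0,a,(165,178,208,232)),("cup",s0,a,(127,203,157,235)),("ballleg",s0,a,(228,238,248,268)),("boardedge",s0,a,(130,236,232,250)),("handle s4-s5",cv2.imread("pics/s4.png"),a,(283,252,294,284))):
    f=lambda I:np.float32(cv2.cvtColor(I[v0:v1,u0:u1],6))
    print(n,cv2.phaseCorrelate(f(A),f(B)))
E
```

```text
13.5167 [0.5702 0.2601 0.1494] -175.75 [-0.43 -0.13 -0.03] [0.   0.05 0.03] 0.9929668683616857
caddy ((0.4649371293353255, -0.40396097382000207), 0.9288214699231058)
cup ((0.1110036059395263, 0.30854034302308797), 0.9735285540421804)
ballleg ((-0.3070031808922682, 0.037671975706389915), 0.707958517074585)
boardedge ((0.027876980365206805, 0.44113460682630024), 1.004576239762483)
handle s4-s5 ((-0.6300226556649857, 1.2632040194946637), 0.41581493119398755)
```

View pics/n5.png

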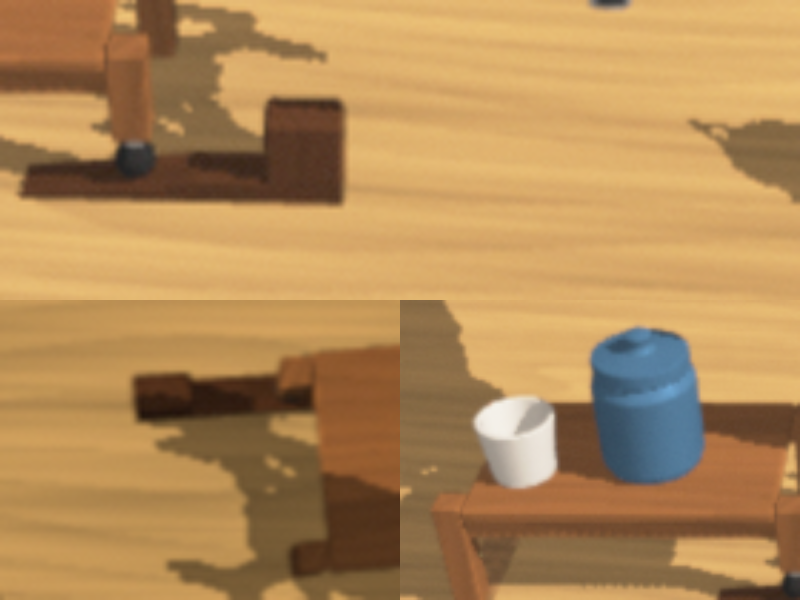

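```bash
python3 -c "
from bench import arm
print(arm.sign_off())"
```

```text
the job is handed in; nothing more can be done
None
```

I slid the dark wedge, held by its handle block, under the short far-left foot, released it there and handed the job in at about 13.5 s. No verdict was reported.

- **Push:** it stayed within about 1 N of zero until the foot was about 97 mm ahead of the wedge's origin. It then rose to about 5 N, and to about 7 N after a last 0.5 mm. I stopped there and let go. 7 N is the bottom of the range at which the riser lifts.
- **Position:** the last pictures show the wedge flat with the foot over its taper, and the arm well clear. While sliding it in, I put the foot within about 3 mm of the wedge's centre line.
- **Riser and items on it:** the short leg moved 0.04 px vertically in the scene camera between start and end, which I read as under about 0.2 mm. The caddy and cup shifted by less than 1 px, which may only be changed shadows. I did not measure the spoon rest; the arm never worked near it.
- **Not confirmed:**
  - I did not measure the force between wedge and foot after release. I am relying on friction holding the shallow taper.
  - A rough pixel estimate of the wedge's travel came out about 2 mm less than the tool's, and an image match on the handle before and after I withdrew was too poor to use. A slight slip back is therefore not ruled out.

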